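# Stack the leatherworker's tool chest

## Task

Put the leatherworker's stacking tool chest back together on its low base where it stands: the deep tray first, on it the middle tray, on that the shallow tray, and the lid last, each one seated fully home in the rim below it. Keep the trays level, lower them rather than drop them, and leave the weight, the jar and the large spool where they are.

Things in the scene. Friction and masses are not known exactly. Their poses are not given: they have to be found in the camera images.
- base_seat (a point): The chest's base: low fixed brown drawer unit, 150 (x) x 130 (y) x 36 mm high, pale drawer front with brass knob on its -x side, empty on top inside a raised rim 8 mm wide and 8 mm high, of the trays' outline. Point: centre of the rim's top plane, z up. Bodies of trays and lid rest on the rim below them, their feet 6 mm inside it.
- deep_c (a point): Deep tray: two undivided halves, a thread spool in each corner. Brown, 150 (x) x 130 (y) x 76 mm high, walls 8. Grip: pale 10 mm thick partition along x in the middle, taken across (along y); top 30 mm above point, clear 30 mm either way in x; floor 28 below. Round-edged foot 126 x 106, 6 high, drops into the rim below (4 mm play), either way round. Point: centre, half-way up. 0.5 kg.
- middle_c (a point): Middle tray: one cross divider (x +35), four compartments: slickers, rods. Brown, 150 (x) x 130 (y) x 60 mm high, walls 8. Grip: pale 10 mm thick partition along x in the middle, taken across (along y); top 22 mm above point, clear 30 mm either way in x; floor 20 below. Round-edged foot 126 x 106, 6 high, drops into the rim below (4 mm play), either way round. Point: centre, half-way up. 0.42 kg.
- shallow_c (a point): Shallow tray: two cross dividers (x +-35), six compartments, rivets. Brown, 150 (x) x 130 (y) x 46 mm high, walls 8. Grip: pale 10 mm thick partition along x in the middle, taken across (along y); top 15 mm above point, clear 30 mm either way in x; floor 13 below. Round-edged foot 126 x 106, 6 high, drops into the rim below (4 mm play), either way round. Point: centre, half-way up. 0.34 kg.
- lid_c (a point): Lid: flat brown board 150 (x) x 130 (y), 12 mm thick. Grip: pale bar on top along x, 80 long, 12 thick (y), 28 high, taken across (along y). Foot batten 126 x 106, round-edged, 6 high, drops into the rim below (4 mm play), either way round. Point: centre, half-way up its 46 mm height: bar's top 23 mm above it, board's upper face 5 mm below it. 0.26 kg.
- weight: Bystander, to be left where it stands. Dark cast-iron weight, 105 x 58 mm, 95 mm high, with an arched handle. Origin at the centre of its underside.
- jar: Bystander, to be left where it stands. Amber glass jar with a steel lid, 72 mm across, 85 mm high. Origin at the centre of its underside.
- spool: Bystander, to be left where it stands. Large wooden spool of pale thread, 48 mm across, 52 mm high. Origin at the centre of its underside.

How it is judged:
By the outcome, as a careful person would: the job done as asked, in the order asked, and still so for the second after the job is handed in, with the robot touching nothing.
It also fails if it takes over 120 s, if anything falls off the work surface, if the arm or the gripper's body presses on something with over 40 N, if the wrist force passes 120 N, or if a joint passes its speed limit or range.

## Robot

A 7-joint arm with a two-finger parallel gripper is mounted at the origin on the work surface. World frame = base frame: x ahead of the robot, y to its left, z up, the work surface at z = 0. Lengths are in m, angles in degrees, forces in N, time in s.
With the tool pointing down it reaches from about 0.425 to 0.875 m from the base axis. Payload 4.7 kg.
Tool frame: the origin (TCP) lies midway between the tips of the shut fingers; the grasp point (between the pads) lies 19 mm behind it; z points along the fingers, y is the direction in which the jaws open and shut (so a half turn about z gives the same grasp; the last joint's range is limited). The gripper opens to 85 mm and grips with 20 to 120 N. Pads are 22 mm wide; open, the fingers measure 114 mm over their backs; the gripper's body (76 mm by 85 mm) begins 54 mm behind the grasp point. The pads swing forward as they close: fully open they stand 13 mm farther back than shut.
Start: joints at [69.391, 18.392, -4.016, 83.108, 1.295, 78.541, -3.26], TCP at [0.237, -0.605, 0.231] pointing down, gripper open.
Joint ranges: [-163.93, 163.93], [-17.29, 119.83], [-79.2, 71.16], [3.27, 140.29], [-89.18, 269.18], [5.43, 117.66], [-154.24, 154.24]. Speed limits (degrees/s): [147.25, 147.25, 180, 180, 180, 180, 180].

## Interface

Orientations are given as [roll, pitch, yaw] about the fixed x, y, z axes, in that order (R = Rz(yaw) Ry(pitch) Rx(roll)).
In Python, from plant import ctrl gives the robot as it stands.
- The arm moves only by the tool move_arm, never from a script. Its arguments are lists of equal length, an entry for each row: "dp": the shift along the tool's x, y, z in mm, a list of three; "twist": the turn, a rotation vector about the tool's x, y, z in units of 8 degrees (1.0 is 8 degrees), a list of three; "gripper": the opening, from -1 (shut) to 1 (fully open). In form: {"dp": [[dx, dy, dz], ...], "twist": [[wx, wy, wz], ...], "gripper": [gripper, ...]}. A call has 1 to 20 rows; each row is the pose to reach, as a shift and turn from the pose measured when the call began, along the tool's axes at that moment; what a row does not reach only later rows make up. A row lasts 1/10 s, in which the tool goes at most 50 mm and 8.59 degrees, less where a joint would pass 70% of its speed; a pose out of reach is approached as far as the arm can. A call with a gripper value outside its range is refused whole. The fingers move at their own pace and stop on an object; "grip_force" is the grip in N (left out, the last holds). Time passes only in rows, so rows that repeat a pose let the fingers close. It gives the time, the measured TCP pose, the force and the opening at its end, in the units of the state.
- ctrl.state(): the state, without advancing time (a new reading comes with each control period).
- ctrl.grab_frame(name): name is "scene" or "top" or "wrist"; returns the picture (420x560x3 uint8, blue, green, red); there is no depth.
- ctrl.get_calibration(name): a dict with "fx", "fy", "cx", "cy" (pixels), "R" (3x3) and "t" (3): a world point X has camera coordinates R X + t. Camera axes: x right, y down, z forward; pixel columns grow to the right and rows downward; lengths in m; the calibration is good to about 2 mm. The wrist camera is an equidistant fisheye: a pixel r from the principal point sees the ray r / f radians off the axis. A picture is of the moment at which its call begins: read the wrist's pose just before it. get_calibration takes no time and is no camera call; for the wrist camera it gives the pose at the moment of the call.
- ctrl.sign_off(): hands the job in, once; it reports no verdict.
The state is a dict: "t": time; "joint_pos": joint angles; "qd": joint speeds; "tau": joint torques, N m; "tcp_pos": TCP position; "tool_rot": TCP orientation; "contact_force": force on the tool from outside, world axes, zero at the start; "ft_torque": the same for the moment, N m; "opening": finger opening in m.
Only numpy, scipy, OpenCV 4.12 (cv2) and the standard library are available. Lean on these libraries where they do the work, as an engineer would, in place of code of your own. Each camera call takes 0.05 s, during which the arm holds its last target.

## Working session

There is one attempt and no reset: what is moved stays moved. The work goes in short steps, Python scripts to look and compute and a tool call to move; the robot and the scene stay as the last step left them, time stands still between calls to the robot, and variables do not carry over. Pictures are saved under pics/ and viewed, and the job is handed in when it is done.

Besides the shell and the picture viewer there is one more tool, called after "Request:" as a command line: name --argument value ..., lists and objects as JSON in quotes. move_arm: Moves the arm, as the interface text tells. Its arguments: {"type":"object","properties":{"dp":{"type":"array","items":{"type":"array","items":{"type":"number"}}},"twist":{"type":"array","items":{"type":"array","items":{"type":"number"}}},"gripper":{"type":"array","items":{"type":"number"}},"grip_force":{"type":"number"}},"required":["dp","twist","gripper"]}

```bash
ls; mkdir -p pics; python3 - <<'E'
from plant import ctrl
import cv2
print(ctrl.state())
for n in("scene","top","wrist"):
    c=ctrl.get_calibration(n);print(n,c)
    cv2.imwrite(f"pics/{n}0.png",ctrl.grab_frame(n))
E
```

```text
pics
{'t': 0.0, 'joint_pos': array([69.39001908, 18.43884649, -4.01642022, 83.17598972,  1.29525386,
       78.54250351, -3.26048633]), 'qd': array([-0.0381615 ,  0.05136727, -0.00673439, -0.01280101,  0.04435738,
        0.04515036, -0.01866061]), 'tau': array([-1.55674547e-04, -4.93587649e+01, -3.82265691e-01, -3.14329791e+01,
        1.30931500e-02,  1.13324780e-02, -4.45342110e-07]), 'tcp_pos': array([ 0.23711481, -0.60460911,  0.23021653]), 'tool_rot': array([-1.79887927e+02,  5.88900168e-03,  2.14201681e+01]), 'contact_force': array([-0.29779641, -0.09645401, -0.79554306]), 'ft_torque': array([ 0.03834898, -0.01331377, -0.04655034]), 'opening': 0.0854756343047615}
scene {'fx': 415.3053784108305, 'fy': 415.3053784108305, 'cx': 285.53406934164616, 'cy': 207.91710488240392, 'R': array([[-0.58257272,  0.81266758, -0.01343261],
       [ 0.44883113,  0.30788495, -0.83890254],
       [-0.6776132 , -0.49475071, -0.54411588]]), 't': array([ 0.30668704, -0.18685752,  1.32850772])}
top {'fx': 508.6963951262999, 'fy': 508.6963951262999, 'cx': 272.51130889969176, 'cy': 210.11955292677285, 'R': array([[-0.00662839, -0.99968247, -0.02431105],
       [-0.99703666,  0.00847026, -0.07646009],
       [ 0.07664173,  0.0237322 , -0.99677622]]), 't': array([0.01846712, 0.51688535, 1.24156362])}
wrist {'fx': 325.19226210127806, 'fy': 325.19226210127806, 'cx': 279.3740956385657, 'cy': 205.20784607022534, 'R': array([[ 0.36588043, -0.93066091, -0.00133574],
       [-0.89208005, -0.35112098,  0.28444198],
       [-0.26518804, -0.10288017, -0.95869232]]), 't': array([-0.64905281, -0.03796147,  0.3787313 ])}
```

View pics/scene0.png

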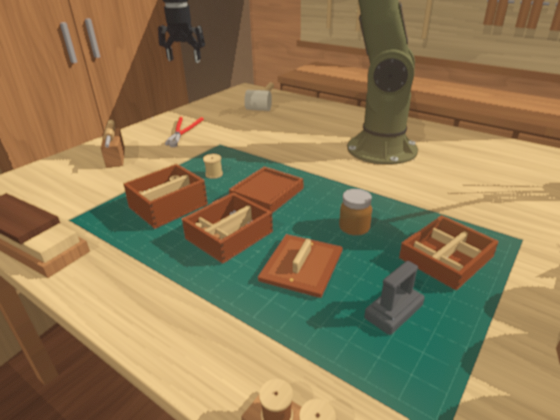

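View pics/top0.png

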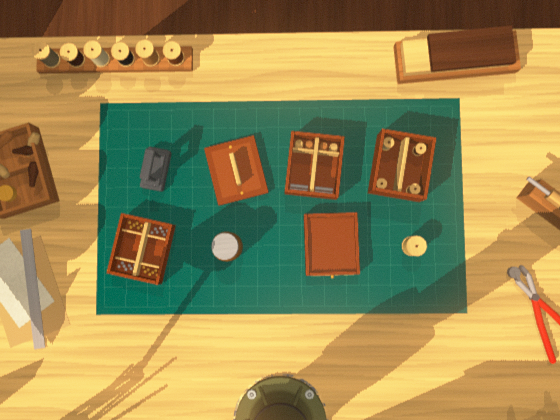

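View pics/wrist0.png

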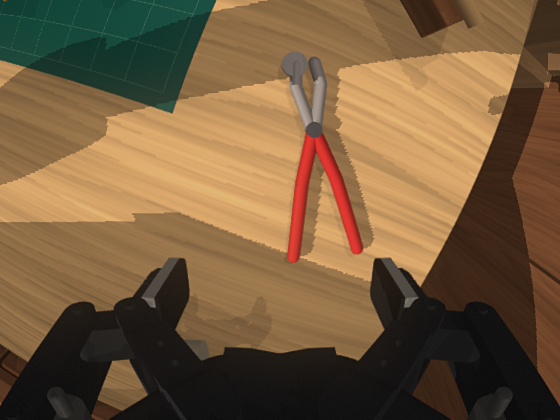

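Top view: base (332,244), deep (403,165), middle (316,164), shallow (141,249), lid (236,169); bystanders: weight (153,168), jar (225,247), spool (414,246). I'll zoom in for corners.

```bash
python3 - <<'E'
import cv2
im=cv2.imread("pics/top0.png")
a=cv2.resize(im[120:290,270:445],None,fx=4.5,fy=3.5*4.5/3.5,interpolation=cv2.INTER_CUBIC)[:, :]
print(a.shape)
cv2.imwrite("pics/z1.png",cv2.resize(im[120:205,280:440],None,fx=5,fy=5,interpolation=cv2.INTER_CUBIC))
cv2.imwrite("pics/z2.png",cv2.resize(im[200:300,290:450],None,fx=5,fy=5,interpolation=cv2.INTER_CUBIC))
cv2.imwrite("pics/z3.png",cv2.resize(im[175:295,100:260],None,fx=5,fy=5,interpolation=cv2.INTER_CUBIC))
cv2.imwrite("pics/z4.png",cv2.resize(im[125:215,130:290],None,fx=5,fy=5,interpolation=cv2.INTER_CUBIC))
E
```

```text
(765, 788, 3)
```

View pics/z1.png

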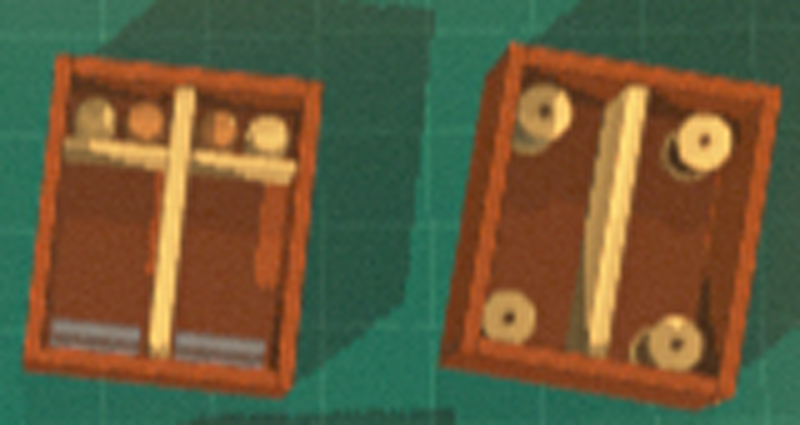

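View pics/z2.png

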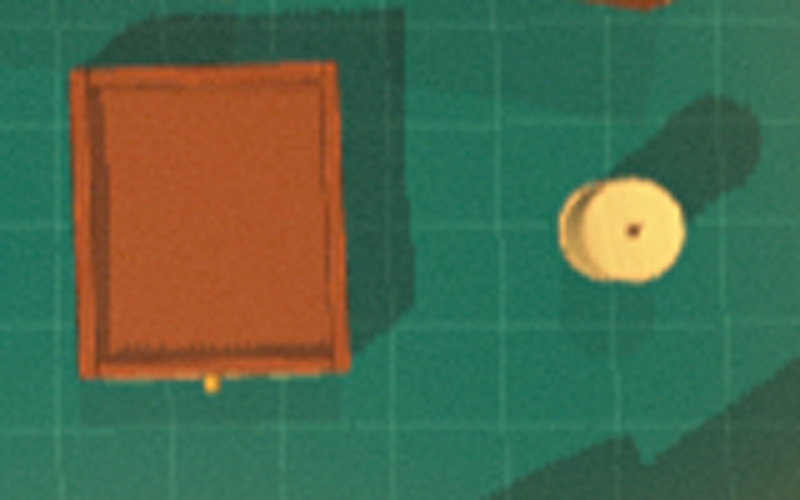

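View pics/z3.png

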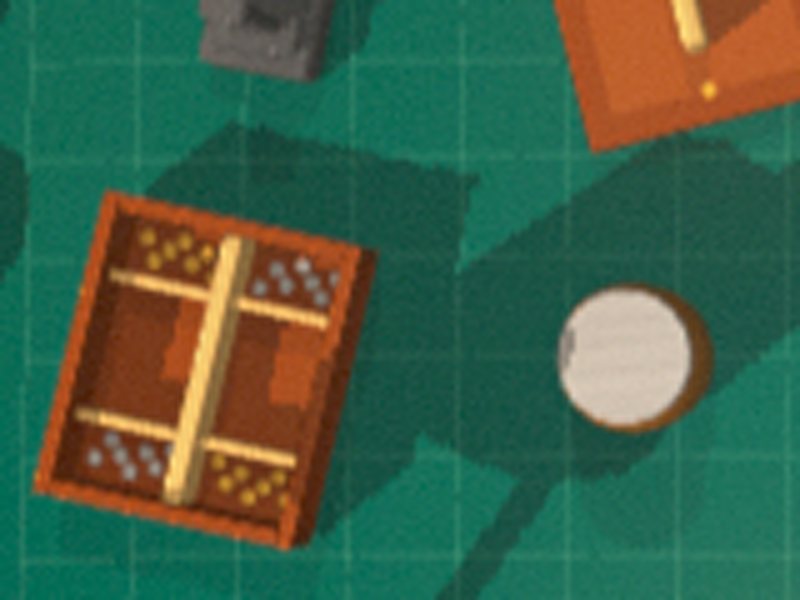

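View pics/z4.png

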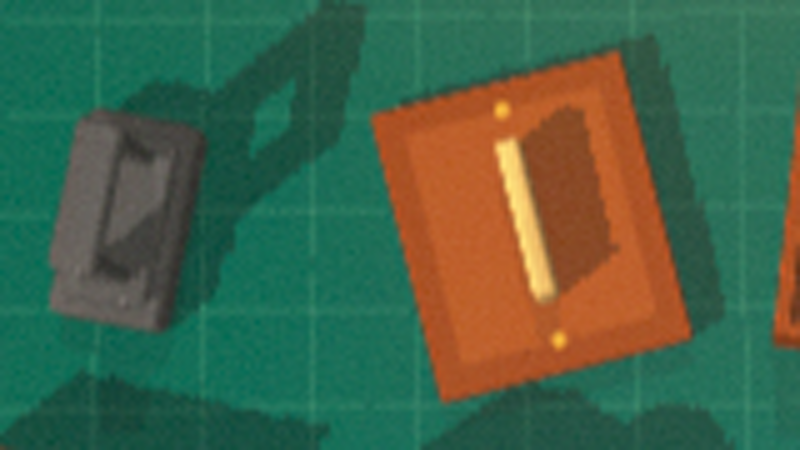

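```bash
cat > h.py <<'E'
import numpy as np, cv2
from scipy.optimize import least_squares
def proj(c,X,fish=False):
    X=np.atleast_2d(X); P=X@np.array(c["R"]).T+np.array(c["t"])
    if fish:
        r=np.hypot(P[:,0],P[:,1]); th=np.arctan2(r,P[:,2]); k=th/np.maximum(r,1e-9)
        return np.c_[c["cx"]+c["fx"]*k*P[:,0],c["cy"]+c["fy"]*k*P[:,1]]
    return np.c_[c["cx"]+c["fx"]*P[:,0]/P[:,2],c["cy"]+c["fy"]*P[:,1]/P[:,2]]
def rect(x,y,yaw,z,L=.150,W=.130):
    a=np.radians(yaw);R=np.array([[np.cos(a),-np.sin(a)],[np.sin(a),np.cos(a)]])
    q=np.array([[1,1],[1,-1],[-1,-1],[-1,1]])*[L/2,W/2]
    return np.c_[q@R.T+[x,y],np.full(4,z)]
def fit(c,px,z,x0,fish=False,L=.15,W=.13):
    f=lambda p:(proj(c,rect(*p[:2],p[2]*10,z,L,W),fish)-px).ravel()
    s=least_squares(f,[x0[0],x0[1],x0[2]/10]); 
    return s.x*[1,1,10], np.sqrt((s.fun**2).mean()), s.fun.reshape(-1,2)
E
python3 - <<'E'
from plant import ctrl
from h import *
c=ctrl.get_calibration("top")
print("cam",-c["R"].T@c["t"])
# order: +x+y (img top-left), +x-y(top right), -x-y (bottom right), -x+y (bottom left)
Z=lambda o,p:(np.array(p)+.5)/5-.5+np.array(o)
d={"middle":((280,120),[(57,57),(322,83),(292,383),(27,355)],.060),
"deep":((280,120),[(512,45),(780,88),(728,397),(447,353)],.076),
"base":((290,200),[(71,70),(337,63),(350,370),(82,379)],.036),
"base44":((290,200),[(71,70),(337,63),(350,370),(82,379)],.044),
"shallow":((100,175),[(108,191),(362,250),(292,548),(36,490)],.046),
"lid":((130,125),[(372,117),(620,52),(692,337),(443,402)],.018)}
im=ctrl.grab_frame("top");im2=ctrl.grab_frame("scene");c2=ctrl.get_calibration("scene")
B=cv2.resize(im,None,fx=3,fy=3,interpolation=cv2.INTER_CUBIC);B2=cv2.resize(im2,None,fx=2.5,fy=2.5,interpolation=cv2.INTER_CUBIC)
for n,(o,p,z) in d.items():
    s,e,r=fit(c,Z(o,p),z,[.6,0,0]);print(n,s.round(4),e.round(2),np.hypot(s[0],s[1]).round(3))
    zb={"base":0,"base44":0}.get(n,.006)
    for zz in(z,zb):
        cv2.polylines(B,[np.int32((proj(c,rect(*s,zz))+.5)*3-.5)],True,(255,255,0),1)
        cv2.polylines(B2,[np.int32((proj(c2,rect(*s,zz))+.5)*2.5-.5)],True,(255,255,0) if n!='base44' else (0,0,255),1)
cv2.imwrite("pics/o1.png",B[350:870,300:1100][:, :800]);cv2.imwrite("pics/o1b.png",B[350:870,1000:1400])
cv2.imwrite("pics/o2.png",B2[370:760,250:1040]);cv2.imwrite("pics/o3.png",B2[480:860,620:1300])
E
```

```text
cam [ 0.42032047 -0.01538194  1.27753115]
middle [ 0.6263 -0.0884 -6.4463] 0.57 0.632
deep [  0.6207  -0.2968 -11.089 ] 0.71 0.688
base [ 0.4331 -0.1288  1.3348] 0.15 0.452
base44 [ 0.433  -0.128   1.3344] 0.32 0.452
shallow [  0.4244   0.338  -12.9334] 0.37 0.543
lid [ 0.619   0.1056 14.0202] 0.28 0.628
```

View pics/o1.png

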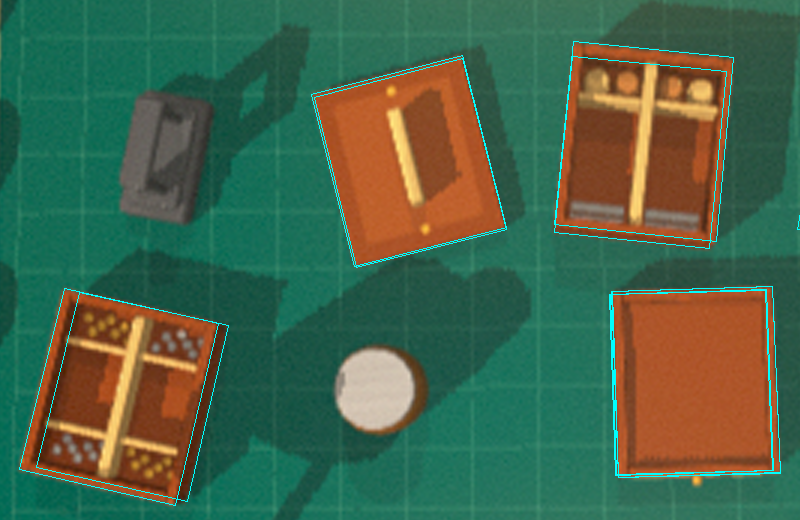

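View pics/o2.png

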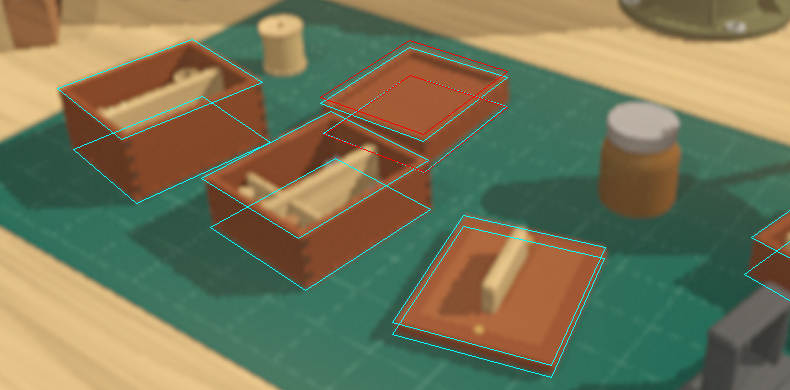

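View pics/o3.png

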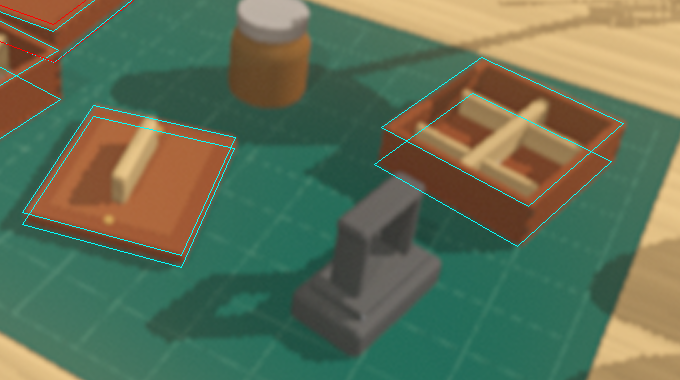

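Models fit the top and scene pictures within about a pixel: deep, middle, shallow and lid poses agree in both views, and the base is 36 mm high in total. I'll move above the deep tray and refine with the wrist camera.

```bash
cat >> h.py <<'E'
from scipy.spatial.transform import Rotation as Ro
def goto(s,x,y,z,yaw):
    "dp mm, twist units from state s to tool-down pose"
    R0=Ro.from_euler("xyz",s["tool_rot"],degrees=True); R1=Ro.from_euler("xyz",[180,0,yaw],degrees=True)
    dp=R0.inv().apply(np.array([x,y,z])-s["tcp_pos"])*1000
    tw=(R0.inv()*R1).as_rotvec(degrees=True)/8
    n=max(np.linalg.norm(dp)/50,np.linalg.norm(tw)*8/8.59)
    print("dp",dp.round(1),"twist",tw.round(3),"rows>=",round(n,1)); return dp,tw
E
python3 - <<'E'
from plant import ctrl
from h import *
s=ctrl.state(); goto(s,.6207,-.2968,.20,-11.09)
c=ctrl.get_calibration("wrist");print(-c["R"].T@c["t"]-s["tcp_pos"])
E
```

```text
dp [ 469.5 -146.8   30.9] twist [-6.000e-03  2.000e-03  4.064e+00] rows>= 9.9
[0.06686029 0.02637739 0.14269431]
```

Request:
move_arm --dp '[[470,-147,0],[470,-147,0],[470,-147,0],[470,-147,0],[470,-147,0],[470,-147,0],[470,-147,0],[470,-147,31],[470,-147,31],[470,-147,31],[470,-147,31],[470,-147,31],[470,-147,31],[470,-147,31]]' --twist '[[0,0,4.06],[0,0,4.06],[0,0,4.06],[0,0,4.06],[0,0,4.06],[0,0,4.06],[0,0,4.06],[0,0,4.06],[0,0,4.06],[0,0,4.06],[0,0,4.06],[0,0,4.06],[0,0,4.06],[0,0,4.06]]' --gripper '[0,0,0,0,0,0,0,0,0,0,0,0,0,0]' --grip_force 60

```text
t: 1.65
tcp_pos: [0.6199, -0.2987, 0.2004]
tool_rot: [180.0, 0.0, -11.2]
contact_force: [0.3, -0.2, -0.1]
opening: 0.0429
```

```bash
cat > look.py <<'E'
import sys
from plant import ctrl
from h import *
# usage: look.py name x y yaw z...
n=sys.argv[1]; a=list(map(float,sys.argv[2:]))
c=ctrl.get_calibration("wrist"); im=ctrl.grab_frame("wrist"); cv2.imwrite(f"pics/{n}_raw.png",im)
B=cv2.resize(im,None,fx=1.42,fy=1.42,interpolation=cv2.INTER_CUBIC)
for z in a[3:]:
    cv2.polylines(B,[np.int32((proj(c,rect(*a[:3],z),True)+.5)*1.42-.5)],True,(255,255,0),1)
cv2.imwrite(f"pics/{n}.png",B)
import pickle; pickle.dump(c,open(f"pics/{n}.pkl","wb"))
s=ctrl.state();print(s["t"],s["tcp_pos"].round(4),s["tool_rot"].round(2),s["contact_force"].round(1),s["opening"].round(4))
E
python3 look.py w_deep .6207 -.2968 -11.09 .076 .006
```

```text
Traceback (most recent call last):
  File "look.py", line 12, in <module>
    s=ctrl.state();print(s["t"],s["tcp_pos"].round(4),s["tool_rot"].round(2),s["contact_force"].round(1),s["opening"].round(4))
                                                                                                         ^^^^^^^^^^^^^^^^^^
AttributeError: 'float' object has no attribute 'round'
```

View pics/w_deep.png

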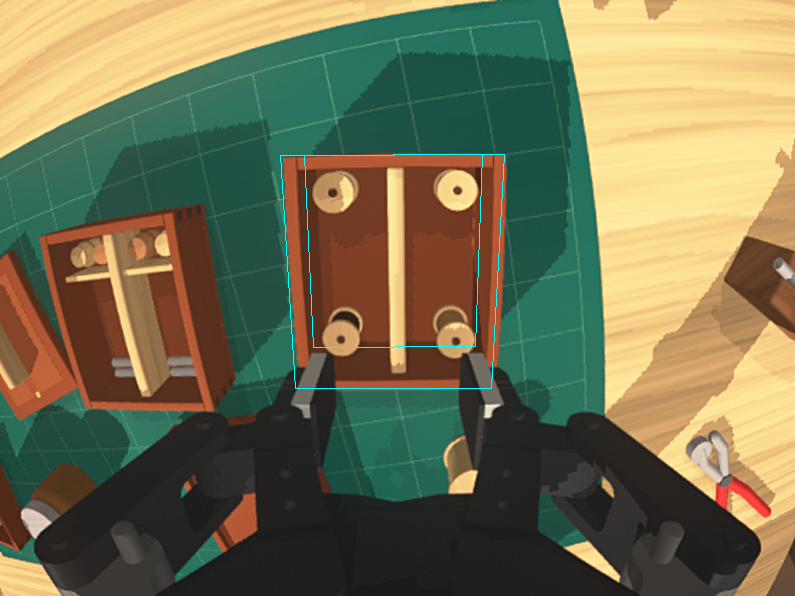

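Wrist picture: the overlay lies on the deep tray's rim (corners 282,157 / 505,155 / 491,388 / 297,388) within ~1 mm. I'll descend onto its partition and close.

```bash
sed -i 's/s\["opening"\].round(4)/round(s["opening"],4)/' look.py; python3 - <<'E'
from plant import ctrl
from h import *
goto(ctrl.state(),.6205,-.2968,.031,-11.1)
E
```

```text
dp [  0.2  -1.9 169.5] twist [ 0.003  0.001 -0.017] rows>= 3.4
```

Request:
move_arm --dp '[[0,-2,40],[0,-2,80],[0,-2,110],[0,-2,130],[0,-2,145],[0,-2,157],[0,-2,165],[0,-2,169],[0,-2,169],[0,-2,169],[0,-2,169],[0,-2,169],[0,-2,169],[0,-2,169],[0,-2,169],[0,-2,169]]' --twist '[[0,0,0],[0,0,0],[0,0,0],[0,0,0],[0,0,0],[0,0,0],[0,0,0],[0,0,0],[0,0,0],[0,0,0],[0,0,0],[0,0,0],[0,0,0],[0,0,0],[0,0,0],[0,0,0]]' --gripper '[0,0,0,0,0,0,0,0,0,-0.5,-1,-1,-1,-1,-1,-1]' --grip_force 60

```text
t: 3.3
tcp_pos: [0.6209, -0.2974, 0.0326]
tool_rot: [179.9, -0.1, -11.3]
contact_force: [-0.8, -1.4, 5.9]
opening: 0.0091
```

Gripped (9 mm opening). Lifting.

Request:
move_arm --dp '[[0,0,-4],[0,0,-10],[0,0,-25],[0,0,-45],[0,0,-70],[0,0,-95],[0,0,-110],[0,0,-120],[0,0,-120],[0,0,-120],[0,0,-120]]' --twist '[[0,0,0],[0,0,0],[0,0,0],[0,0,0],[0,0,0],[0,0,0],[0,0,0],[0,0,0],[0,0,0],[0,0,0],[0,0,0]]' --gripper '[-1,-1,-1,-1,-1,-1,-1,-1,-1,-1,-1]' --grip_force 80

```text
t: 4.4
tcp_pos: [0.6198, -0.2968, 0.1507]
tool_rot: [180.0, 0.1, -11.3]
contact_force: [0.2, 0.9, -4.8]
opening: 0.0091
```

```bash
python3 look.py w_deep2 .6209 -.2974 -11.2 .196 .126; python3 - <<'E'
from plant import ctrl
from h import *
cv2.imwrite("pics/s1.png",ctrl.grab_frame("scene"))
goto(ctrl.state(),.4331,-.1288,.150,1.33)
E
```

```text
4.45 [ 0.6199 -0.2968  0.1508] [ 1.7997e+02  7.0000e-02 -1.1260e+01] [-0.9 -0.3 -5. ] 0.0092
dp [-216.2 -128.3    1.1] twist [ 0.004  0.006 -1.574] rows>= 5.0
```

View pics/w_deep2.png

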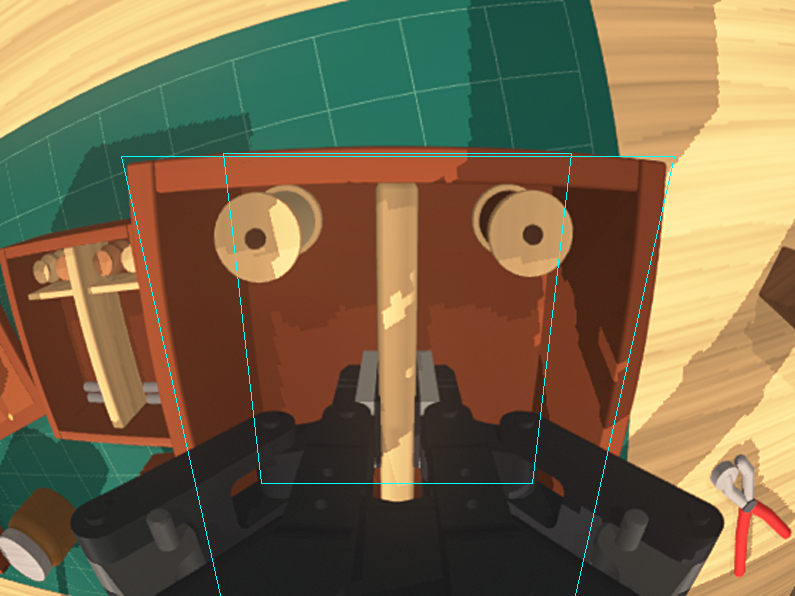

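View pics/s1.png

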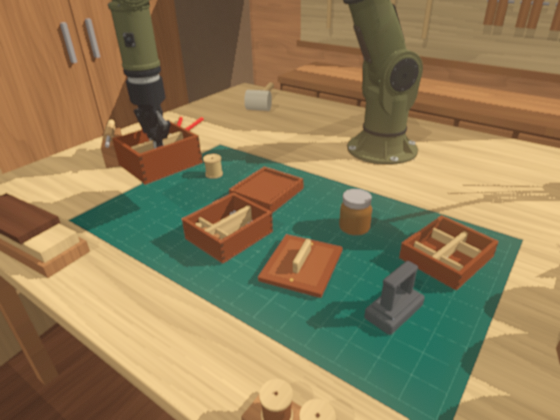

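```bash
python3 - <<'E'
import pickle
from h import *
c=pickle.load(open("pics/w_deep2.pkl","rb"))
px=(np.array([(127,163),(667,163)])+.5)/1.42-.5
f=lambda p:(proj(c,rect(p[0],p[1],-11.26,p[2])[:2],True)-px).ravel()
s=least_squares(f,[.62,-.297,.194]);print(s.x,s.fun)
for z in(.194,.192):
  f=lambda p:(proj(c,rect(p[0],p[1],-11.26,z)[:2],True)-px).ravel()
  s=least_squares(f,[.62,-.297]);print(z,s.x,s.fun.round(2))
E
```

```text
[ 0.6192683  -0.2967768   0.19326147] [-0.01707606 -0.13601818 -0.01729924  0.13622105]
0.194 [ 0.61927894 -0.29677912] [-1.13 -0.08  1.1   0.19]
0.192 [ 0.61925031 -0.29677293] [ 1.87 -0.23 -1.91  0.04]
```

Request:
move_arm --dp '[[-40,-24,0],[-80,-47,0],[-120,-71,0],[-160,-95,0],[-190,-113,0],[-208,-124,0],[-216,-128,1],[-216,-128,1],[-216,-128,1],[-216,-128,1],[-216,-128,1]]' --twist '[[0,0,-0.3],[0,0,-0.6],[0,0,-0.9],[0,0,-1.2],[0,0,-1.4],[0,0,-1.5],[0,0,-1.575],[0,0,-1.575],[0,0,-1.575],[0,0,-1.575],[0,0,-1.575]]' --gripper '[-1,-1,-1,-1,-1,-1,-1,-1,-1,-1,-1]'

```text
t: 5.6
tcp_pos: [0.4338, -0.1298, 0.15]
tool_rot: [180.0, 0.0, 1.3]
contact_force: [0.2, 0.1, -5.2]
opening: 0.0091
```

```bash
python3 look.py w_deep3 .4331 -.1288 1.33 .036 .0; python3 - <<'E'
from plant import ctrl
from h import *
cv2.imwrite("pics/s2.png",ctrl.grab_frame("scene"))
goto(ctrl.state(),.4336,-.1288,.074,1.33)
goto(ctrl.state(),.4336,-.1288,.0635,1.33)
E
```

```text
5.65 [ 0.4337 -0.1297  0.15  ] [-1.80e+02  6.00e-02  1.29e+00] [ 0.   0.1 -5.3] 0.0087
dp [ 0.2 -0.8 75.9] twist [-0.     0.008 -0.004] rows>= 1.5
dp [ 0.2 -0.8 86.4] twist [-0.     0.008 -0.004] rows>= 1.7
```

View pics/s2.png

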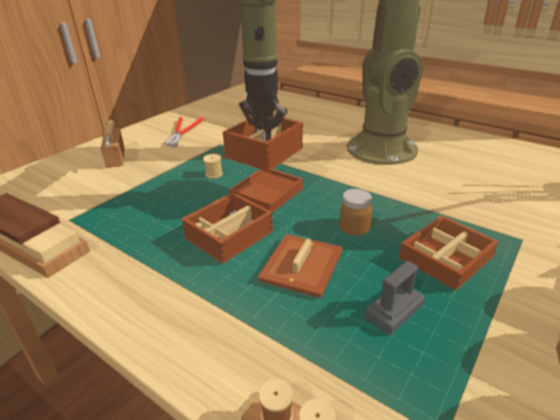

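View pics/w_deep3.png

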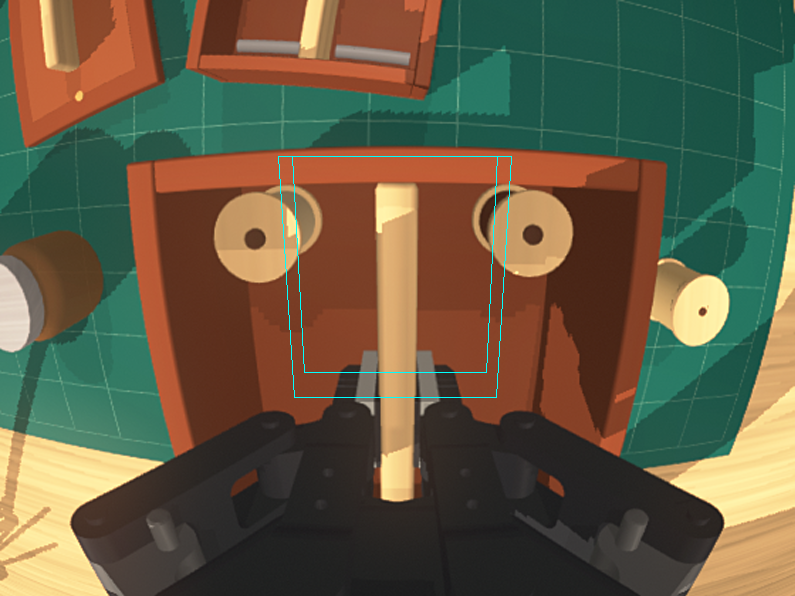

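Tray level and over the base. Lowering to just above the rim, then slowly in.

Request:
move_arm --dp '[[0,-1,25],[0,-1,45],[0,-1,60],[0,-1,68],[0,-1,72],[0,-1,75],[0,-1,77],[0,-1,79],[0,-1,81],[0,-1,83],[0,-1,84],[0,-1,85],[0,-1,86],[0,-1,86],[0,-1,86],[0,-1,86]]' --twist '[[0,0,0],[0,0,0],[0,0,0],[0,0,0],[0,0,0],[0,0,0],[0,0,0],[0,0,0],[0,0,0],[0,0,0],[0,0,0],[0,0,0],[0,0,0],[0,0,0],[0,0,0],[0,0,0]]' --gripper '[-1,-1,-1,-1,-1,-1,-1,-1,-1,-1,-1,-1,-1,-1,-1,-1]'

```text
t: 7.3
tcp_pos: [0.4335, -0.1286, 0.064]
tool_rot: [180.0, 0.1, 1.3]
contact_force: [0.1, 0.1, -4.4]
opening: 0.0092
```

```bash
python3 - <<'E'
from plant import ctrl
from h import *
s=ctrl.state();print(s["tcp_pos"],s["contact_force"],s["ft_torque"])
im=ctrl.grab_frame("scene");c=ctrl.get_calibration("scene");B=cv2.resize(im,None,fx=4,fy=4,interpolation=cv2.INTER_CUBIC)
for z in(.106,.036): cv2.polylines(B,[np.int32((proj(c,rect(.4331,-.1288,1.33,z))+.5)*4-.5)],True,(255,255,0),1)
cv2.imwrite("pics/s3.png",B[450:900,800:1300])
E
```

```text
[ 0.43346939 -0.12855738  0.06400027] [ 0.09537672  0.11117935 -4.4333795 ] [ 0.01088195 -0.0049001   0.00874627]
```

View pics/s3.png

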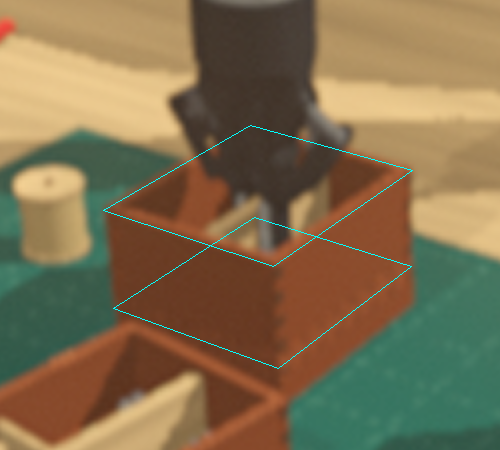

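Foot is inside the rim with nothing touching sideways; about 0.5 mm left. Easing down until the weight is taken.

Request:
move_arm --dp '[[0,0,0.5],[0,0,1],[0,0,1.3],[0,0,1.3]]' --twist '[[0,0,0],[0,0,0],[0,0,0],[0,0,0]]' --gripper '[-1,-1,-1,-1]'

```text
t: 7.75
tcp_pos: [0.4335, -0.1285, 0.0627]
tool_rot: [180.0, 0.1, 1.3]
contact_force: [-0.8, 0.1, -5.0]
opening: 0.0088
```

Request:
move_arm --dp '[[0,0,0.5],[0,0,1],[0,0,1.3],[0,0,1.3]]' --twist '[[0,0,0],[0,0,0],[0,0,0],[0,0,0]]' --gripper '[-1,-1,-1,-1]'

```text
t: 8.15
tcp_pos: [0.4334, -0.1286, 0.0625]
tool_rot: [180.0, 0.1, 1.3]
contact_force: [-5.6, 0.7, 7.8]
opening: 0.0087
```

Contact at z 0.0626 = grasp height 0.0326 + 30 mm, exactly home. Release and withdraw.

Request:
move_arm --dp '[[0,0,-0.7],[0,0,-0.7],[0,0,-0.7],[0,0,-0.7],[0,0,-0.7],[0,0,-0.7],[0,0,-15],[0,0,-50],[0,0,-90],[0,0,-130],[0,0,-140],[0,0,-140],[0,0,-140]]' --twist '[[0,0,0],[0,0,0],[0,0,0],[0,0,0],[0,0,0],[0,0,0],[0,0,0],[0,0,0],[0,0,0],[0,0,0],[0,0,0],[0,0,0],[0,0,0]]' --gripper '[-1,-0.5,-0.3,-0.1,0,0,0,0,0,0,0,0,0]'

```text
t: 9.45
tcp_pos: [0.4329, -0.1284, 0.2013]
tool_rot: [-180.0, 0.2, 1.3]
contact_force: [0.5, 0.0, -0.9]
opening: 0.0428
```

```bash
python3 look.py w_b1 .4331 -.1288 1.33 .106; python3 - <<'E'
from plant import ctrl
from h import *
goto(ctrl.state(),.6263,-.0884,.200,-6.45)
E
```

```text
9.5 [ 0.4326 -0.1283  0.2007] [-179.95    0.25    1.29] [ 0.4  0.4 -0.9] 0.0425
dp [ 1.946e+02 -3.550e+01 -1.000e-01] twist [-0.004  0.031  0.968] rows>= 4.0
```

View pics/w_b1.png

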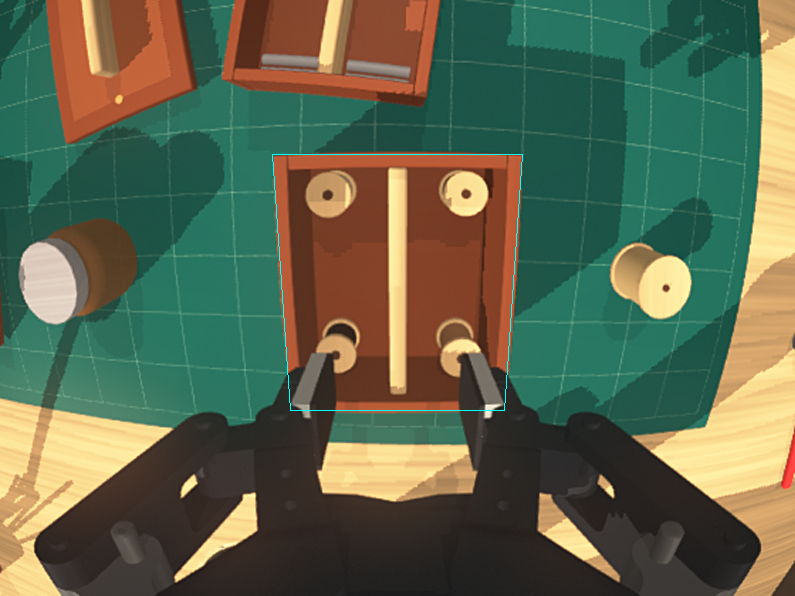

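Deep tray's rim coincides with the predicted outline at z=0.106 (273,155 – 522,155 – 505,410 – 291,410): seated. On to the middle tray.

Request:
move_arm --dp '[[40,-7,0],[80,-14,0],[120,-21,0],[160,-29,0],[185,-34,0],[195,-35.5,0],[195,-35.5,0],[195,-35.5,0],[195,-35.5,0]]' --twist '[[0,0.03,0.2],[0,0.03,0.4],[0,0.03,0.6],[0,0.03,0.8],[0,0.03,0.95],[0,0.03,0.97],[0,0.03,0.97],[0,0.03,0.97],[0,0.03,0.97]]' --gripper '[0,0,0,0,0,0,0,0,0]'

```text
t: 10.4
tcp_pos: [0.6254, -0.0892, 0.1998]
tool_rot: [180.0, 0.1, -6.5]
contact_force: [0.1, 0.2, -0.2]
opening: 0.0429
```

```bash
python3 look.py w_mid .6263 -.0884 -6.45 .060 .006; python3 - <<'E'
from plant import ctrl
from h import *
goto(ctrl.state(),.6263,-.0884,.0185,-6.45)
E
```

```text
10.45 [ 0.6257 -0.0892  0.2002] [ 1.7998e+02  2.0000e-02 -6.5200e+00] [-1.2  0.2  0.1] 0.0427
dp [  0.6  -0.9 181.7] twist [ 0.003  0.003 -0.009] rows>= 3.6
```

View pics/w_mid.png

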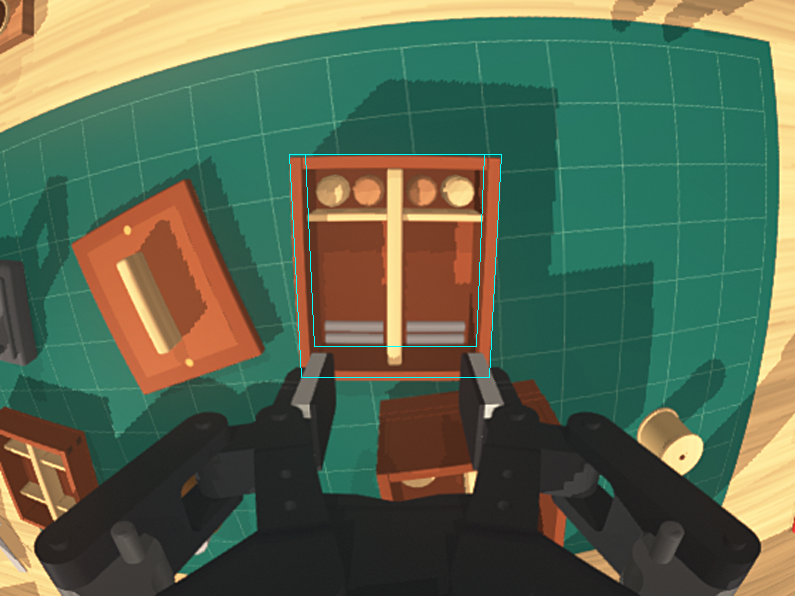

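Middle tray corners (291,157)/(501,157)/bottom edge at row 380: about 1.5 mm nearer than the estimate (x≈0.625); y is right. Descend.

Request:
move_arm --dp '[[-1,-1,40],[-1,-1,80],[-1,-1,115],[-1,-1,140],[-1,-1,157],[-1,-1,169],[-1,-1,177],[-1,-1,181],[-1,-1,181],[-1,-1,181],[-1,-1,181],[-1,-1,181],[-1,-1,181],[-1,-1,181],[-1,-1,181],[-1,-1,181]]' --twist '[[0,0,0],[0,0,0],[0,0,0],[0,0,0],[0,0,0],[0,0,0],[0,0,0],[0,0,0],[0,0,0],[0,0,0],[0,0,0],[0,0,0],[0,0,0],[0,0,0],[0,0,0],[0,0,0]]' --gripper '[0,0,0,0,0,0,0,0,0,-0.5,-1,-1,-1,-1,-1,-1]' --grip_force 60

```text
t: 12.05
tcp_pos: [0.6255, -0.0881, 0.0201]
tool_rot: [180.0, -0.1, -6.5]
contact_force: [-1.0, 0.5, 5.7]
opening: 0.0091
```

Request:
move_arm --dp '[[0,0,-4],[0,0,-10],[0,0,-25],[0,0,-50],[0,0,-80],[0,0,-110],[0,0,-135],[0,0,-150],[0,0,-150],[0,0,-150],[0,0,-150]]' --twist '[[0,0,0],[0,0,0],[0,0,0],[0,0,0],[0,0,0],[0,0,0],[0,0,0],[0,0,0],[0,0,0],[0,0,0],[0,0,0]]' --gripper '[-1,-1,-1,-1,-1,-1,-1,-1,-1,-1,-1]' --grip_force 80

```text
t: 13.15
tcp_pos: [0.624, -0.088, 0.168]
tool_rot: [180.0, 0.1, -6.5]
contact_force: [1.1, 0.4, -5.8]
opening: 0.0086
```

```bash
python3 look.py w_mid2 .6248 -.0888 -6.5 .210; python3 - <<'E'
from plant import ctrl
from h import *
goto(ctrl.state(),.4335,-.1285,.170,1.33)
E
```

```text
13.2 [ 0.6241 -0.088   0.1681] [ 1.7999e+02  1.3000e-01 -6.5200e+00] [ 0.7 -0.5 -3.7] 0.0091
dp [-184.7   61.9   -1.5] twist [ 0.001  0.017 -0.981] rows>= 3.9
```

View pics/w_mid2.png

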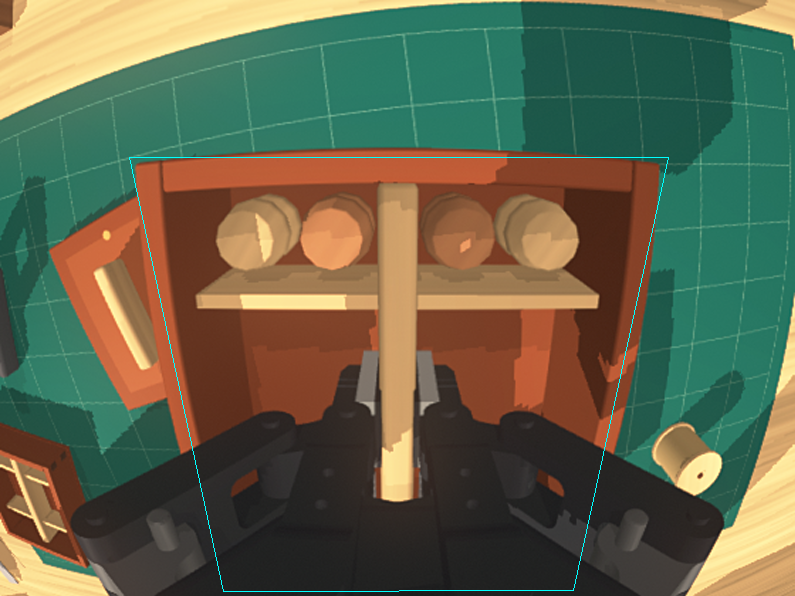

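Held level; rim corners at (135,164), (662,164).

```bash
cat > off.py <<'E'
import pickle,sys
from h import *
# off.py name yaw tcpx tcpy z  u1 v1 u2 v2
n=sys.argv[1];a=list(map(float,sys.argv[2:]))
c=pickle.load(open(f"pics/{n}.pkl","rb"));px=(np.array(a[4:]).reshape(2,2)+.5)/1.42-.5
f=lambda p:(proj(c,rect(p[0],p[1],a[0],p[2])[:2],True)-px).ravel()
s=least_squares(f,[a[1],a[2],a[3]])
d=(s.x[:2]-a[1:3]);t=np.radians(a[0]);print(s.x,"offset tool mm x,-y:",d@[np.cos(t),np.sin(t)]*1e3,d@[-np.sin(t),np.cos(t)]*1e3)
E
python3 off.py w_mid2 -6.52 .6241 -.088 .208 135 164 662 164
```

```text
[ 0.62310239 -0.08840237  0.20746091] offset tool mm x,-y: -0.9454672293539483 -0.5130422090324872
```

Request:
move_arm --dp '[[-40,13,-2],[-80,27,-2],[-120,40,-2],[-155,52,-2],[-178,60,-2],[-184.5,62,-2],[-184.5,62,-2],[-184.5,62,-2],[-184.5,62,-2],[-184.5,62,-2]]' --twist '[[0,0,-0.2],[0,0,-0.4],[0,0,-0.6],[0,0,-0.8],[0,0,-0.95],[0,0,-0.98],[0,0.01,-0.98],[0,0.01,-0.98],[0,0.01,-0.98],[0,0.01,-0.98]]' --gripper '[-1,-1,-1,-1,-1,-1,-1,-1,-1,-1]'

```text
t: 14.2
tcp_pos: [0.4345, -0.1281, 0.1703]
tool_rot: [-180.0, 0.1, 1.4]
contact_force: [0.1, 0.1, -5.1]
opening: 0.0089
```

```bash
python3 - <<'E'
from plant import ctrl
from h import *
s=ctrl.state();print(s["tcp_pos"],s["tool_rot"],s["contact_force"])
goto(s,.4335,-.1285,.1200,1.33)
E
```

```text
[ 0.43453006 -0.12812344  0.17031723] [-1.79960079e+02  5.86796539e-02  1.38774168e+00] [ 0.08671643  0.14880266 -5.14975146]
dp [-1.   0.4 50.3] twist [-0.005  0.007  0.007] rows>= 1.0
```

Request:
move_arm --dp '[[-0.5,0.2,15],[-0.5,0.2,27],[-0.5,0.2,35],[-0.5,0.2,39],[-0.5,0.2,41],[-0.5,0.2,43],[-0.5,0.2,45],[-0.5,0.2,47],[-0.5,0.2,48],[-0.5,0.2,49],[-0.5,0.2,49.5],[-0.5,0.2,49.5],[-0.5,0.2,49.5]]' --twist '[[0,0,0],[0,0,0],[0,0,0],[0,0,0],[0,0,0],[0,0,0],[0,0,0],[0,0,0],[0,0,0],[0,0,0],[0,0,0],[0,0,0],[0,0,0]]' --gripper '[-1,-1,-1,-1,-1,-1,-1,-1,-1,-1,-1,-1,-1]'

```text
t: 15.5
tcp_pos: [0.4341, -0.1283, 0.1209]
tool_rot: [-180.0, 0.1, 1.4]
contact_force: [0.1, 0.1, -4.4]
opening: 0.0092
```

Request:
move_arm --dp '[[0,0,0.5],[0,0,1],[0,0,1.5],[0,0,1.5],[0,0,1.5]]' --twist '[[0,0,0],[0,0,0],[0,0,0],[0,0,0],[0,0,0]]' --gripper '[-1,-1,-1,-1,-1]'

```text
t: 16.0
tcp_pos: [0.4341, -0.1283, 0.1201]
tool_rot: [-180.0, 0.0, 1.4]
contact_force: [-4.9, 0.8, 6.1]
opening: 0.0091
```

Contact at z 0.1201, exactly the predicted home height. Release and withdraw.

Request:
move_arm --dp '[[0,0,-0.5],[0,0,-0.5],[0,0,-0.5],[0,0,-0.5],[0,0,-0.5],[0,0,-0.5],[0,0,-15],[0,0,-45],[0,0,-80],[0,0,-115],[0,0,-120],[0,0,-120],[0,0,-120]]' --twist '[[0,0,0],[0,0,0],[0,0,0],[0,0,0],[0,0,0],[0,0,0],[0,0,0],[0,0,0],[0,0,0],[0,0,0],[0,0,0],[0,0,0],[0,0,0]]' --gripper '[-1,-0.5,-0.3,-0.1,0,0,0,0,0,0,0,0,0]'

```text
t: 17.3
tcp_pos: [0.4336, -0.1282, 0.2389]
tool_rot: [-179.9, 0.1, 1.4]
contact_force: [-0.4, -0.9, -0.6]
opening: 0.0427
```

```bash
python3 look.py w_b2 .4331 -.1286 1.35 .160 .106; python3 - <<'E'
from plant import ctrl
from h import *
goto(ctrl.state(),.4244,.338,.220,-12.93)
E
```

```text
17.35 [ 0.4333 -0.1282  0.2386] [-179.93    0.19    1.39] [-0.7 -0.2  0.3] 0.0427
dp [   2.4 -466.2   19.2] twist [-0.006  0.025  1.79 ] rows>= 9.3
```

View pics/w_b2.png

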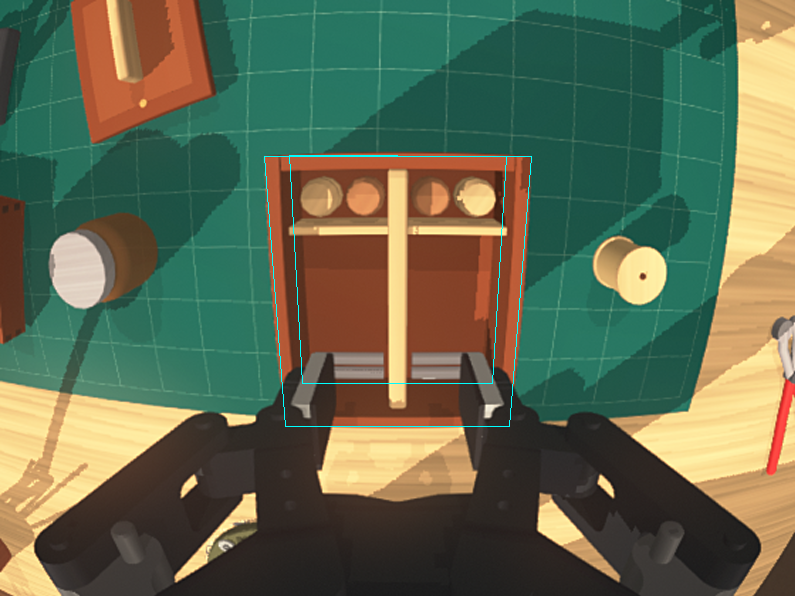

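Middle tray's rim lies on the predicted outline at z=0.160: seated. On to the shallow tray.

Request:
move_arm --dp '[[15,-40,0],[30,-85,0],[40,-130,0],[45,-175,0],[45,-220,0],[40,-265,0],[35,-310,0],[25,-355,5],[15,-400,10],[6,-440,15],[2,-466,19],[2,-466,19],[2,-466,19],[2,-466,19],[2,-466,19]]' --twist '[[0,0.02,0.2],[0,0.02,0.4],[0,0.02,0.6],[0,0.02,0.8],[0,0.02,1.0],[0,0.02,1.2],[0,0.02,1.4],[0,0.02,1.6],[0,0.02,1.79],[0,0.02,1.79],[0,0.02,1.79],[0,0.02,1.79],[0,0.02,1.79],[0,0.02,1.79],[0,0.02,1.79]]' --gripper '[0,0,0,0,0,0,0,0,0,0,0,0,0,0,0]'

```text
t: 18.85
tcp_pos: [0.4248, 0.3361, 0.2199]
tool_rot: [180.0, 0.0, -13.1]
contact_force: [-0.1, 0.6, 0.2]
opening: 0.0427
```

```bash
python3 look.py w_sh .4244 .338 -12.93 .046 .006; python3 - <<'E'
from plant import ctrl
from h import *
goto(ctrl.state(),.4244,.338,.014,-12.93)
E
```

```text
18.9 [0.4248 0.3363 0.2201] [-1.7999e+02  2.0000e-02 -1.3080e+01] [ 0.1  0.5 -0.2] 0.0426
dp [ -0.7  -1.5 206.1] twist [-0.001  0.002 -0.018] rows>= 4.1
```

View pics/w_sh.png

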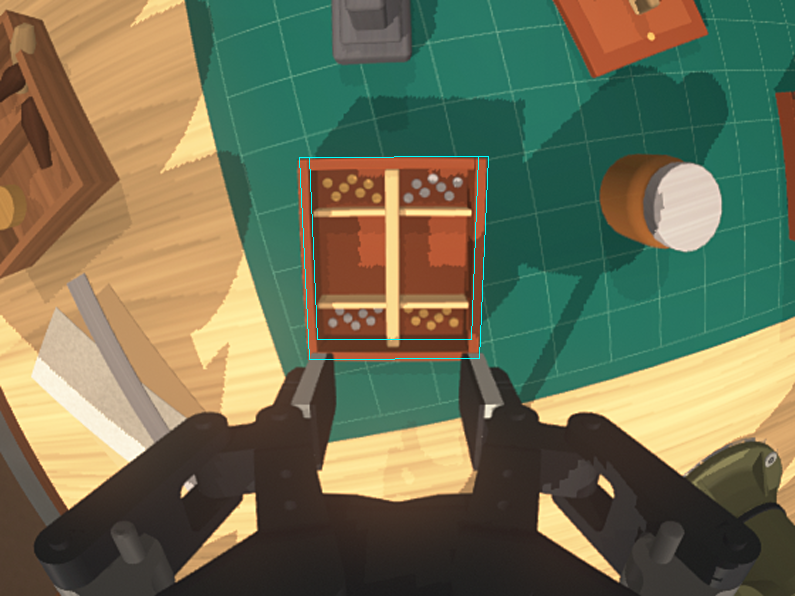

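Overlay on the shallow tray (300,158 – 487,158 – 479,358 – 310,358) fits within ~1 px, tray slightly left. Descend.

Request:
move_arm --dp '[[-0.7,-2,45],[-0.7,-2,90],[-0.7,-2,130],[-0.7,-2,160],[-0.7,-2,180],[-0.7,-2,193],[-0.7,-2,201],[-0.7,-2,205.5],[-0.7,-2,205.5],[-0.7,-2,205.5],[-0.7,-2,205.5],[-0.7,-2,205.5],[-0.7,-2,205.5],[-0.7,-2,205.5],[-0.7,-2,205.5],[-0.7,-2,205.5]]' --twist '[[0,0,0],[0,0,0],[0,0,0],[0,0,0],[0,0,0],[0,0,0],[0,0,0],[0,0,0],[0,0,0],[0,0,0],[0,0,0],[0,0,0],[0,0,0],[0,0,0],[0,0,0],[0,0,0]]' --gripper '[0,0,0,0,0,0,0,0,0,-0.5,-1,-1,-1,-1,-1,-1]' --grip_force 60

```text
t: 20.5
tcp_pos: [0.4252, 0.339, 0.0155]
tool_rot: [-179.9, -0.1, -13.1]
contact_force: [0.1, -0.3, 6.0]
opening: 0.0087
```

Request:
move_arm --dp '[[0,0,-4],[0,0,-10],[0,0,-25],[0,0,-50],[0,0,-80],[0,0,-115],[0,0,-150],[0,0,-180],[0,0,-195],[0,0,-195],[0,0,-195],[0,0,-195]]' --twist '[[0,0,0],[0,0,0],[0,0,0],[0,0,0],[0,0,0],[0,0,0],[0,0,0],[0,0,0],[0,0,0],[0,0,0],[0,0,0],[0,0,0]]' --gripper '[-1,-1,-1,-1,-1,-1,-1,-1,-1,-1,-1,-1]' --grip_force 80

```text
t: 21.7
tcp_pos: [0.4239, 0.3379, 0.2084]
tool_rot: [179.9, 0.1, -13.1]
contact_force: [0.3, 0.8, -4.9]
opening: 0.0082
```

```bash
python3 look.py w_sh2 .4252 .339 -13 .241; python3 - <<'E'
from plant import ctrl
from h import *
goto(ctrl.state(),.4337,-.1285,.210,1.35)
E
```

```text
21.75 [0.424  0.3379 0.2084] [ 1.7992e+02  1.0000e-01 -1.3080e+01] [ 1.3  0.6 -4.7] 0.0083
dp [115.  452.1  -1.1] twist [ 0.009  0.013 -1.804] rows>= 9.3
```

View pics/w_sh2.png

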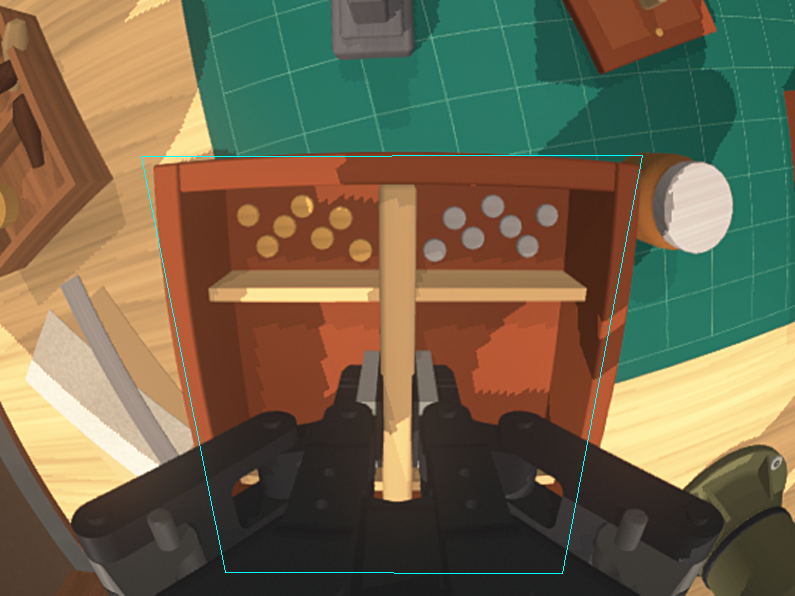

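Shallow tray level; corners (155,166), (641,165). Carrying it over, a little outward of the straight line.

```bash
python3 off.py w_sh2 -13.08 .4240 .3379 .239 155 166 641 165
```

```text
[0.42219842 0.33786077 0.23714877] offset tool mm x,-y: -1.745956585746724 -0.44592732967825266
```

Request:
move_arm --dp '[[20,35,-2],[40,75,-2],[60,120,-2],[80,165,-2],[95,210,-2],[110,255,-2],[120,300,-2],[125,345,-2],[125,390,-2],[122,425,-2],[117,447,-2],[115,452,-1.5],[115,452,-1.5],[115,452,-1.5],[115,452,-1.5],[115,452,-1.5]]' --twist '[[0,0,-0.2],[0,0,-0.4],[0,0,-0.6],[0,0,-0.8],[0,0,-1.0],[0,0,-1.2],[0,0,-1.4],[0,0,-1.6],[0,0,-1.7],[0,0,-1.8],[0,0,-1.8],[0,0,-1.8],[0,0,-1.8],[0,0,-1.8],[0,0,-1.8],[0,0,-1.8]]' --gripper '[-1,-1,-1,-1,-1,-1,-1,-1,-1,-1,-1,-1,-1,-1,-1,-1]'

```text
t: 23.35
tcp_pos: [0.4342, -0.1272, 0.2102]
tool_rot: [180.0, 0.1, 1.5]
contact_force: [0.8, 0.4, -4.0]
opening: 0.0083
```

```bash
python3 - <<'E'
from plant import ctrl
from h import *
s=ctrl.state();print(s["tcp_pos"],s["tool_rot"],s["contact_force"])
goto(s,.4337,-.1285,.1695,1.35)
cv2.imwrite("pics/s4.png",ctrl.grab_frame("scene"))
E
```

```text
[ 0.43416631 -0.12722471  0.2102441 ] [1.79955317e+02 1.23647831e-01 1.45019176e+00] [ 0.76034086  0.42902713 -4.04194486]
dp [-0.4  1.2 40.7] twist [0.006 0.015 0.013] rows>= 0.8
```

View pics/s4.png

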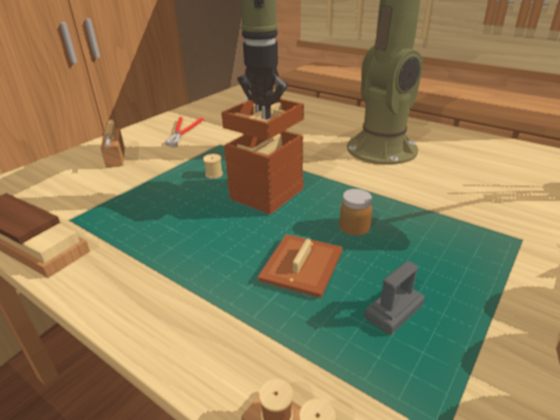

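Shallow tray hangs level above the stack.

Request:
move_arm --dp '[[0.4,1,12],[0.4,1,22],[0.4,1,28],[0.4,1,31],[0.4,1,33],[0.4,1,35],[0.4,1,37],[0.4,1,38],[0.4,1,39],[0.4,1,39.7],[0.4,1,39.7],[0.4,1,39.7]]' --twist '[[0,0.01,0],[0,0.01,0],[0,0.01,0],[0,0.01,0],[0,0.01,0],[0,0.01,0],[0,0.01,0],[0,0.01,0],[0,0.01,0],[0,0.01,0],[0,0.01,0],[0,0.01,0]]' --gripper '[-1,-1,-1,-1,-1,-1,-1,-1,-1,-1,-1,-1]'

```text
t: 24.6
tcp_pos: [0.4345, -0.1285, 0.1707]
tool_rot: [179.9, 0.0, 1.4]
contact_force: [0.0, 0.3, -4.2]
opening: 0.0081
```

Request:
move_arm --dp '[[0,0,0.5],[0,0,1],[0,0,1.5],[0,0,1.5],[0,0,1.5]]' --twist '[[0,0,0],[0,0,0],[0,0,0],[0,0,0],[0,0,0]]' --gripper '[-1,-1,-1,-1,-1]'

```text
t: 25.1
tcp_pos: [0.4346, -0.1285, 0.1696]
tool_rot: [179.9, 0.0, 1.4]
contact_force: [-2.4, 0.5, 0.6]
opening: 0.0086
```

Contact at 0.1696 (predicted 0.1695): home. Release and withdraw.

Request:
move_arm --dp '[[0,0,0],[0,0,0],[0,0,0],[0,0,0],[0,0,0],[0,0,0],[0,0,-15],[0,0,-40],[0,0,-70],[0,0,-100],[0,0,-110],[0,0,-110],[0,0,-110]]' --twist '[[0,0,0],[0,0,0],[0,0,0],[0,0,0],[0,0,0],[0,0,0],[0,0,0],[0,0,0],[0,0,0],[0,0,0],[0,0,0],[0,0,0],[0,0,0]]' --gripper '[-1,-0.5,-0.3,-0.1,0,0,0,0,0,0,0,0,0]'

```text
t: 26.4
tcp_pos: [0.4341, -0.1283, 0.2784]
tool_rot: [180.0, 0.1, 1.4]
contact_force: [-0.3, -0.2, -0.8]
opening: 0.0429
```

```bash
python3 look.py w_b3 .4331 -.1286 1.35 .200 .160; python3 - <<'E'
from plant import ctrl
from h import *
goto(ctrl.state(),.619,.1056,.220,14.02)
E
```

```text
26.45 [ 0.4338 -0.1282  0.278 ] [1.7999e+02 1.6000e-01 1.4300e+00] [ 0.3 -0.4 -0.4] 0.0429
dp [ 191.1 -229.2   57.3] twist [-0.     0.02  -1.574] rows>= 6.1
```

View pics/w_b3.png

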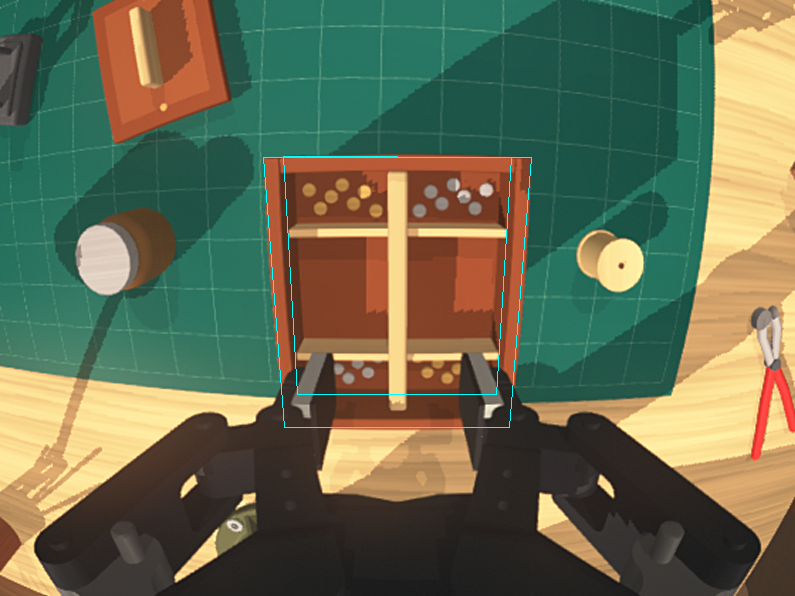

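Shallow rim is on the outline at z=0.200. Now the lid.

Request:
move_arm --dp '[[25,-30,0],[50,-60,0],[75,-92,0],[100,-122,0],[128,-153,10],[153,-184,25],[178,-214,40],[191,-229,55],[191,-229,57],[191,-229,57],[191,-229,57],[191,-229,57]]' --twist '[[0,0.02,-0.2],[0,0.02,-0.4],[0,0.02,-0.6],[0,0.02,-0.8],[0,0.02,-1.0],[0,0.02,-1.2],[0,0.02,-1.4],[0,0.02,-1.57],[0,0.02,-1.57],[0,0.02,-1.57],[0,0.02,-1.57],[0,0.02,-1.57]]' --gripper '[0,0,0,0,0,0,0,0,0,0,0,0]'

```text
t: 27.65
tcp_pos: [0.6189, 0.1039, 0.2212]
tool_rot: [180.0, -0.1, 13.9]
contact_force: [-0.5, -0.5, 0.2]
opening: 0.0428
```

```bash
python3 look.py w_lid .619 .1056 14.02 .018 .006; python3 - <<'E'
from plant import ctrl
from h import *
goto(ctrl.state(),.619,.1056,.022,14.02)
E
```

```text
27.7 [0.619  0.1041 0.2214] [ 1.7996e+02 -7.0000e-02  1.3870e+01] [-0.   0.2 -0.3] 0.0431
dp [ 1.000e-01 -1.600e+00  1.994e+02] twist [ 0.005 -0.009 -0.018] rows>= 4.0
```

View pics/w_lid.png

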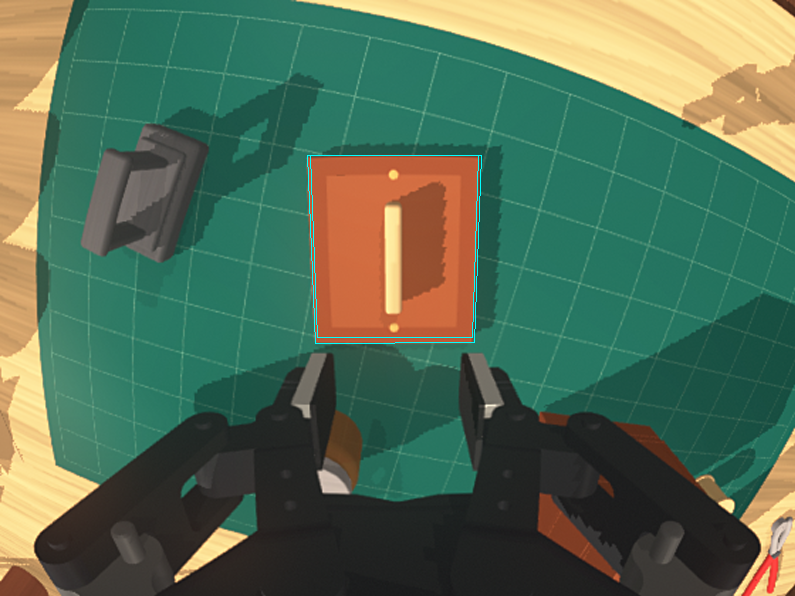

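Lid overlay (309,156 – 481,156 – 474,342 – 316,342) fits within 1 px. Descend and grip.

Request:
move_arm --dp '[[0,-1.6,45],[0,-1.6,90],[0,-1.6,130],[0,-1.6,160],[0,-1.6,178],[0,-1.6,190],[0,-1.6,196],[0,-1.6,199],[0,-1.6,199],[0,-1.6,199],[0,-1.6,199],[0,-1.6,199],[0,-1.6,199],[0,-1.6,199],[0,-1.6,199],[0,-1.6,199]]' --twist '[[0,0,0],[0,0,0],[0,0,0],[0,0,0],[0,0,0],[0,0,0],[0,0,0],[0,0,0],[0,0,0],[0,0,0],[0,0,0],[0,0,0],[0,0,0],[0,0,0],[0,0,0],[0,0,0]]' --gripper '[0,0,0,0,0,0,0,0,0,-0.5,-1,-1,-1,-1,-1,-1]' --grip_force 60

```text
t: 29.3
tcp_pos: [0.6197, 0.1058, 0.0236]
tool_rot: [179.9, -0.2, 13.9]
contact_force: [-0.5, -0.3, 5.7]
opening: 0.0106
```

Request:
move_arm --dp '[[0,0,-4],[0,0,-10],[0,0,-25],[0,0,-55],[0,0,-90],[0,0,-130],[0,0,-170],[0,0,-205],[0,0,-230],[0,0,-238],[0,0,-238],[0,0,-238],[0,0,-238]]' --twist '[[0,0,0],[0,0,0],[0,0,0],[0,0,0],[0,0,0],[0,0,0],[0,0,0],[0,0,0],[0,0,0],[0,0,0],[0,0,0],[0,0,0],[0,0,0]]' --gripper '[-1,-1,-1,-1,-1,-1,-1,-1,-1,-1,-1,-1,-1]' --grip_force 80

```text
t: 30.6
tcp_pos: [0.6179, 0.1056, 0.2593]
tool_rot: [180.0, 0.0, 13.9]
contact_force: [-0.1, 0.5, -3.7]
opening: 0.0102
```

```bash
python3 look.py w_lid2 .6197 .1058 13.9 .256; python3 - <<'E'
from plant import ctrl
from h import *
goto(ctrl.state(),.4337,-.1285,.260,1.35)
E
```

```text
30.65 [0.618  0.1056 0.2594] [1.7997e+02 3.0000e-02 1.3870e+01] [-0.9  0.3 -2.2] 0.0103
dp [-235.1  183.    -0.4] twist [0.004 0.003 1.566] rows>= 6.0
```

View pics/w_lid2.png

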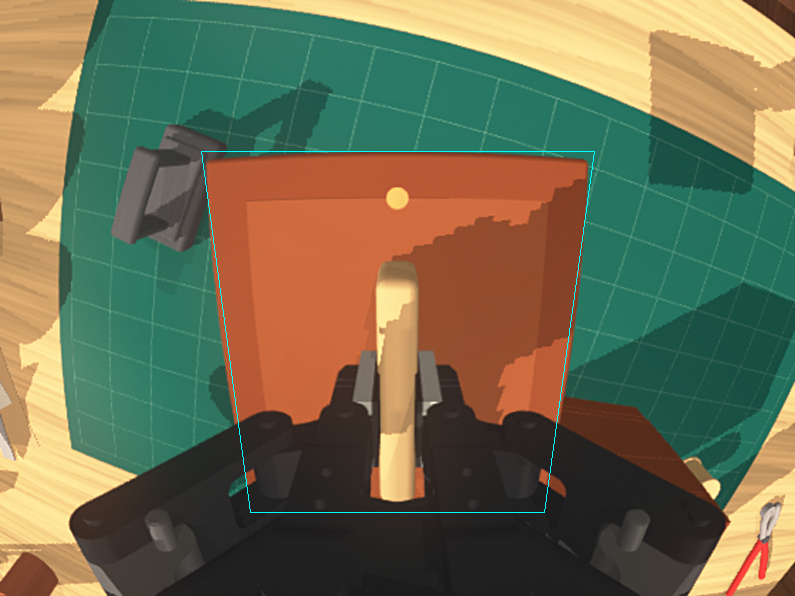

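Lid held level, corners (206,160), (589,160). Over to the stack.

```bash
python3 off.py w_lid2 13.87 .618 .1056 .254 206 160 589 160
```

```text
[0.61690141 0.10523123 0.25180419] offset tool mm x,-y: -1.1549617643568661 -0.09466175412676985
```

Request:
move_arm --dp '[[-25,20,-1],[-60,47,-1],[-95,74,-1],[-130,101,-1],[-165,128,-1],[-198,154,-1],[-222,173,-1],[-235,183,-1],[-235,183,-1],[-235,183,-1],[-235,183,-1],[-235,183,-1]]' --twist '[[0,0,0.2],[0,0,0.4],[0,0,0.6],[0,0,0.8],[0,0,1.0],[0,0,1.2],[0,0,1.4],[0,0,1.57],[0,0,1.57],[0,0,1.57],[0,0,1.57],[0,0,1.57]]' --gripper '[-1,-1,-1,-1,-1,-1,-1,-1,-1,-1,-1,-1]'

```text
t: 31.85
tcp_pos: [0.4345, -0.1271, 0.2604]
tool_rot: [180.0, 0.0, 1.5]
contact_force: [-0.1, 0.0, -3.1]
opening: 0.0104
```

```bash
python3 - <<'E'
from plant import ctrl
from h import *
s=ctrl.state();print(s["tcp_pos"],s["tool_rot"],s["contact_force"])
goto(s,.4337,-.1285,.2176,1.35)
cv2.imwrite("pics/s5.png",ctrl.grab_frame("scene"))
E
```

```text
[ 0.43451792 -0.12706032  0.2603679 ] [1.79981820e+02 4.17041732e-02 1.47457613e+00] [-0.12732365  0.0107836  -3.11400526]
dp [-0.8  1.4 42.8] twist [0.002 0.005 0.016] rows>= 0.9
```

View pics/s5.png

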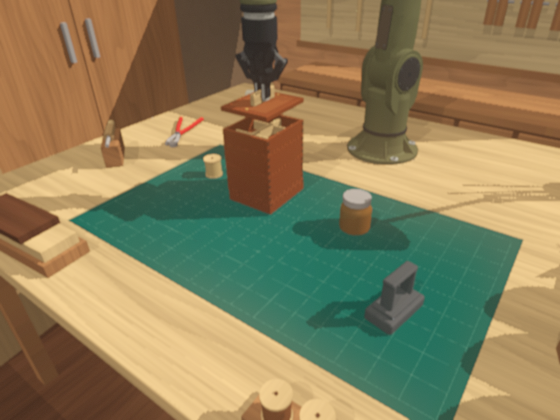

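Request:
move_arm --dp '[[-0.4,1.4,12],[-0.4,1.4,22],[-0.4,1.4,29],[-0.4,1.4,33],[-0.4,1.4,35],[-0.4,1.4,37],[-0.4,1.4,39],[-0.4,1.4,40],[-0.4,1.4,41],[-0.4,1.4,41.7],[-0.4,1.4,41.7],[-0.4,1.4,41.7]]' --twist '[[0,0,0],[0,0,0],[0,0,0],[0,0,0],[0,0,0],[0,0,0],[0,0,0],[0,0,0],[0,0,0],[0,0,0],[0,0,0],[0,0,0]]' --gripper '[-1,-1,-1,-1,-1,-1,-1,-1,-1,-1,-1,-1]'

```text
t: 33.1
tcp_pos: [0.4341, -0.1287, 0.2188]
tool_rot: [180.0, 0.0, 1.5]
contact_force: [0.3, 0.3, -3.0]
opening: 0.0105
```

Request:
move_arm --dp '[[0,0,0.5],[0,0,1],[0,0,1.5],[0,0,1.5],[0,0,1.5]]' --twist '[[0,0,0],[0,0,0],[0,0,0],[0,0,0],[0,0,0]]' --gripper '[-1,-1,-1,-1,-1]'

```text
t: 33.6
tcp_pos: [0.4341, -0.1288, 0.2176]
tool_rot: [180.0, 0.0, 1.4]
contact_force: [-1.0, -0.1, -0.5]
opening: 0.0102
```

Weight taken at 0.2176, the predicted home height. Release, withdraw and back away.

Request:
move_arm --dp '[[0,0,0],[0,0,0],[0,0,0],[0,0,0],[0,0,0],[0,0,0],[0,0,-15],[0,0,-40],[0,0,-70],[0,0,-100],[0,0,-110],[0,0,-110],[0,0,-110]]' --twist '[[0,0,0],[0,0,0],[0,0,0],[0,0,0],[0,0,0],[0,0,0],[0,0,0],[0,0,0],[0,0,0],[0,0,0],[0,0,0],[0,0,0],[0,0,0]]' --gripper '[-1,-0.5,-0.3,-0.1,0,0,0,0,0,0,0,0,0]'

```text
t: 34.9
tcp_pos: [0.4337, -0.1286, 0.3263]
tool_rot: [180.0, 0.1, 1.5]
contact_force: [-0.1, -0.1, -0.2]
opening: 0.0429
```

```bash
python3 look.py w_b4 .4331 -.1287 1.35 .212 .200; python3 - <<'E'
from plant import ctrl
from h import *
im=ctrl.grab_frame("scene");c=ctrl.get_calibration("scene");B=cv2.resize(im,None,fx=4,fy=4,interpolation=cv2.INTER_CUBIC)
for z in(.212,.200,.16,.106,.036): cv2.polylines(B,[np.int32((proj(c,rect(.4331,-.1287,1.33,z))+.5)*4-.5)],True,(255,255,0),1)
cv2.imwrite("pics/s6.png",B[300:880,800:1400])
t=ctrl.grab_frame("top");cv2.imwrite("pics/t6.png",t)
a=cv2.imread("pics/top0.png")
for n,(x0,x1,y0,y1) in {"weight":(135,175,143,195),"jar":(208,244,228,266),"spool":(400,430,232,260)}.items():
    print(n,cv2.phaseCorrelate(cv2.cvtColor(a,6)[y0:y1,x0:x1].astype(np.float64),cv2.cvtColor(t,6)[y0:y1,x0:x1].astype(np.float64)))
E
```

```text
34.95 [ 0.4334 -0.1286  0.3259] [-1.7999e+02  1.7000e-01  1.4500e+00] [-1.1  0.6 -0.8] 0.0428
weight ((-0.05719516947307923, 0.08585670751576657), 1.0434271998737206)
jar ((0.01096178854709251, 0.06477382556311184), 0.97178942513536)
spool ((-1.8084068176845065, 4.457027670778432), 0.005493822546571536)
```

View pics/w_b4.png

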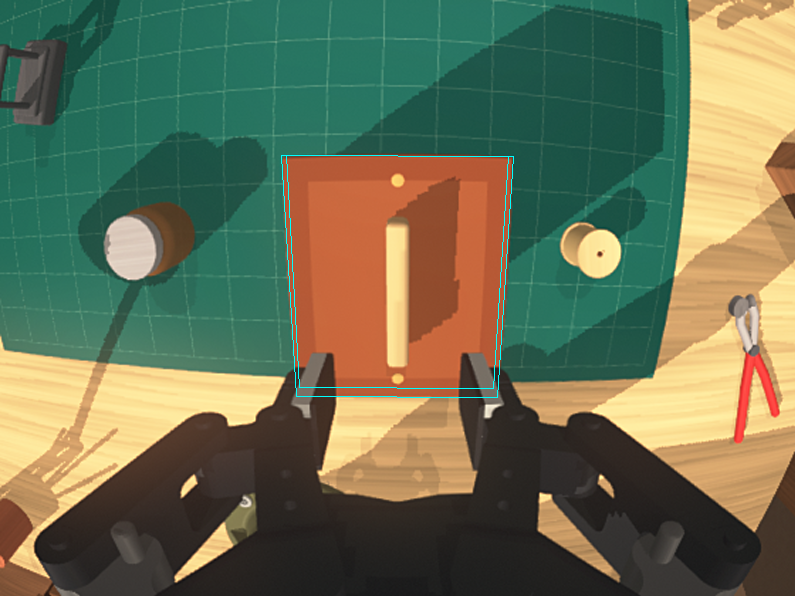

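View pics/s6.png

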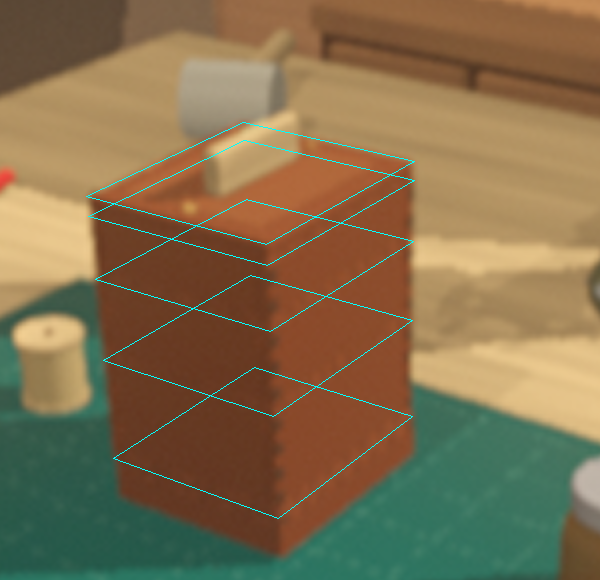

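The lid and all joints line up with the predicted outline, with no gaps. The spool's top-view correlation is meaningless if the arm hides it, so I'll check it in the scene view.

```bash
python3 - <<'E'
from plant import ctrl
from h import *
a=cv2.imread("pics/scene0.png");b=ctrl.grab_frame("scene")
T=a[153:180,201:225]
r=cv2.matchTemplate(b[140:195,185:245],T,cv2.TM_CCOEFF_NORMED);print(cv2.minMaxLoc(r),"expected (16,13)")
s=ctrl.state();print(s["t"],s["contact_force"])
E
```

```text
(-0.4189964234828949, 0.9922837018966675, (28, 4), (16, 13)) expected (16,13)
35.1 [1.18319787 0.42439927 0.53298468]
```

View pics/t6.png

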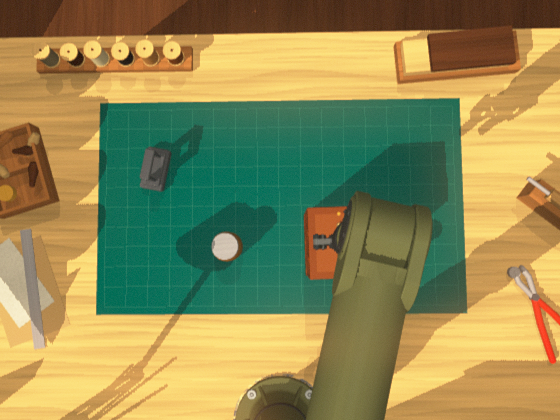

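The arm did hide the spool in the top view. In the scene view it hasn't moved (match 0.99 at the original pixel). The weight and jar haven't moved either. Handing in.

```bash
python3 -c "
from plant import ctrl
print(ctrl.sign_off())"
```

```text
the job is handed in; nothing more can be done
None
```

The chest is back together on its base: deep tray, middle tray, shallow tray, then lid. I handed it in at about 35 s of the 120 s allowed.

- **Seating:** each piece was carried level and lowered slowly. Each one stopped within about 0.2 mm of the height worked out for fully home. After each release the wrist picture matched the expected outline, and the final scene view shows no gaps.
- **Bystanders:** the weight and jar did not move, to within 0.1 px in the top view. My top-view check on the large spool failed because the arm hid it. The scene view then matched it at its original pixel (0.99), so it has not moved.
- **Forces:** readings at the end of each move stayed below about 10 N. The gripper was open and about 70 mm clear above the lid when I handed in.

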